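Put the glucose meter from its hook into the charging dock

ROBOT

A 7-joint arm with a two-finger parallel gripper is mounted at the origin on the work surface. World frame = base frame: x ahead of the robot, y to its left, z up, the work surface at z = 0. Lengths are in m, angles in rad, forces in N, time in s.
With the tool pointing down it reaches from about 0.375 to 0.925 m from the base axis. Payload 3.1 kg.
Tool frame: the origin (TCP) lies between the finger pads, 19 mm behind the fingertips; this is the grasp point; z points along the fingers, y is the line along which they close (so a half turn about z gives the same grasp; the last joint's range is limited). The gripper opens to 85 mm and grips with 20 to 120 N. Pads are 22 mm wide; open, the fingers measure 114 mm over their backs; the gripper's body (76 mm by 85 mm) begins 54 mm behind the grasp point. The pads swing forward as they close: fully open they stand 13 mm farther back than shut.
Start: joints at [-0.098, 0.383, 0.044, 1.598, -0.018, 1.161, -0.05], TCP at [0.65, 0, 0.25] pointing down, gripper open.
Joint ranges: [-2.61, 2.61], [-0.41, 2.15], [-1.48, 1.57], [0, 2.5], [-1.57, 4.71], [0.05, 1.97], [-2.85, 2.85]. Speed limits (rad/s): [2.79, 2.79, 3.14, 3.14, 3.14, 3.14, 3.14].

INTERFACE

Orientations are given as a unit quaternion [x, y, z, w].
In Python, from bench import move_ptp, movel, move_j, move_gripper, pause, inverse_kinematics, read_camera, camera_params, MotionError, sign_off, look_for, tip_of, read_time_s, read_qpos, read_joint_vel, read_effort, read_eef_pos, read_tcp_rot, read_ft_force, read_ft_torque, read_finger_gap, read_grasp_force gives the robot as it stands. Calls block until the motion is done:
- move_ptp(position, orientation): joint-space move of the TCP to a pose.
- movel(position, orientation=None, speed=0.15): straight line of the TCP; orientation=None keeps the orientation; speed is the mean speed in m/s.
- move_j(angles): joint-space move.
- move_gripper(opening, effort=None): finger opening in m; effort is the grip in N (None keeps the last); returns when the fingers have stopped.
- pause(seconds).
- inverse_kinematics(position, orientation): joint angles nearest the present ones, or None.
- read_camera(name): name is "scene" or "side" or "wrist"; returns the picture (420x560x3 uint8, red, green, blue); there is no depth.
- camera_params(name): a dict with "K" (3x3 intrinsics, pixels), "dist_coeffs" ([k1, k2, p1, p2, k3] as OpenCV has them; the pictures are not rectified), "camera_from_world" (4x4, takes a point from world to camera coordinates). Camera axes: x right, y down, z forward; pixel columns grow to the right and rows downward; lengths in m; the calibration is good to about 2 mm. A picture is of the moment at which its call begins: read the wrist's pose just before it. camera_params takes no time and is no camera call; for the wrist camera it gives the pose at the moment of the call.
A pose or a line that the arm cannot do raises MotionError and nothing moves.
- sign_off(): hands the job in; it is judged then, once.
Trained networks look in the newest picture that a camera, given by its name, has taken for a name from the list of things; names that differ only in an ending like _2 or _b are one class to them, and where a whole thing is asked for, a point or a joint stands for the part that bears it (a point fixed in the world has none). Each returns a list of dicts, best first, with "confidence" (0 to 1); they miss things now and then, are a little off and sometimes report something else, mostly with a low value. They report only what shows in the picture. A call takes as long as a camera call. They do not tell look-alikes from the thing itself.
- look_for(camera, name): "at" ([column, row] in pixels, amid what is visible of it).
- tip_of(camera, name): "at" ([column, row] in pixels: a listed point, or the origin of a listed thing).
Readings, each from a call of its own:
- read_time_s(): time.
- read_qpos(): joint angles.
- read_joint_vel(): joint speeds.
- read_effort(): joint torques, N m.
- read_eef_pos(): TCP position.
- read_tcp_rot(): TCP orientation.
- read_ft_force(): force on the tool from outside, world axes, zero at the start.
- read_ft_torque(): the same for the moment, N m.
- read_finger_gap(): finger opening in m.
- read_grasp_force(): force on a finger pad.
Only numpy, scipy, OpenCV 4.12 (cv2) and the standard library are available. Lean on these libraries where they do the work, as an engineer would, in place of code of your own. Each camera call takes 0.05 s, during which the arm holds its last target. There are 200 camera calls.

TASK

At the health screening table, lift the blue glucose meter up and off its stand's hook, carry it to the grey charging dock and gently lower its plug fully home into the socket, so that it stands upright by itself (either way round is fine), then let go. Leave the orange thermometer hanging on its own hook and do not disturb the other things on the table.

Things in the scene. Friction and masses are not known exactly. Their poses are not given: they have to be found in the camera images.
- meter: Blue handheld glucose meter hanging upright on a hook, 163 mm tall, 0.17 to 0.35 kg. Body 30 (own x) x 54 (own y) mm, from 26 to 130 mm above the origin; below it a black block plug 22 x 38 mm, 26 mm long; above it a rigid loop. Origin: centre of the plug's underside; z up, -x the screen side. Grip it across y from above, fingers either side of loop and hook, TCP 110 to 120 mm above the origin.
- meter_loop (a point): Underside of the meter's loop crossbar, in its middle, 156 mm above the meter's origin; it rests on the hook. The crossbar is 7 mm thick, 47 mm long along the meter's y; uprights 7 mm thick stand 20 mm either side; the opening is 33 mm wide and 26 mm high.
- stand_blue_hook (a point): Middle of the hook's flat top, 200 mm above the table; -x points along the hook, off the stand (roughly to the robot). Steel strip 14 mm wide, 4 mm thick, from the post (45 mm off on +x) to 35 mm off on -x, where a lip rises 10 mm. To free it raise the meter 12 to 20 mm (22 is the limit), then draw it over 45 mm along -x.
- stand_blue: Fixed stand with the hook on which the blue meter hangs. Dark base plate 150 x 120 x 8 mm, origin at the centre of its underside, right below the hook point; white post 20 x 30 mm, 202 mm tall, its centre 55 mm off on +x. The highest point, the hook's lip, is 210 mm up. An identical stand carries the orange thermometer.
- dock: Grey charging dock, a fixed block 110 (own x) x 100 (own y) x 45 mm tall, with a rectangular socket in the middle of its top between two blue stripes that run along own x. Origin at the centre of its underside.
- dock_mouth (a point): Centre of the socket's mouth, in the dock's flat top 45 mm above the table; axes as the dock's, z up. Socket 26 mm along x, 42 mm along y (4 mm more than the plug; the plug's x goes along x, either way round), 28 mm deep, with a 3 mm chamfer. When home, the meter's body rests on the dock's top and its origin is 26 mm below this point.
- thermometer: Orange handheld thermometer, same shape and size as the blue meter, hanging on the other, identical stand; to be left there. Origin: centre of its plug's underside, z up.
- thermometer_loop (a point): Underside of the orange thermometer's loop crossbar, in the middle, 156 mm above its origin; it rests on its hook.
- glove_box: White and blue carton of gloves, 120 by 230 by 75 mm, lying on the table beyond the dock; origin at the centre of its underside. Bystander.
- strip_jar: Small jar with yellow label and white cap, 48 mm across, 75 mm tall, beyond the dock; origin under its centre. Bystander.
- sanitiser: Clear whitish bottle with a blue cap, 66 mm across, 160 mm tall; origin under its centre. Bystander.
- pad_bowl: White bowl, 110 mm across, 50 mm tall; origin under its centre. Bystander.
- phone: Black phone lying flat, 150 by 72 by 9 mm; origin at the centre of its underside. Bystander.
Mind the look-alikes: they are no part of the job. Of the things that look like the meter, the middle-sized one is meant.

How it is judged:
On the way:
1. the blue meter is lifted clear of its hook: its loop more than 50 mm from the hook's middle, the meter still upright within 35 degrees and its plug more than 20 mm above the table (distance between meter_loop and stand_blue_hook above 0.05 m and height (world z) of meter above 0.02 m and angle between meter's own z axis and vertical below 0.6 rad), for 0.2 s.
At the end, for the whole second after the job is handed in: Meter at rest in the dock: origin at least 22.5 mm below the mouth and within 6 mm of its centre sideways, tilt under 5 and twist under 11 degrees (either way round); thermometer loop, glove box, jar, bottle, bowl and phone each within 30 mm of their start (z of meter in the frame of dock_mouth below -0.0225 m and horizontal distance between meter and dock_mouth below 0.006 m and angle between meter's own z axis and vertical below 0.09 rad and angle between the x axis of meter and the x axis of dock, either way round below 0.2 rad and linear speed of meter below 0.02 m/s and distance of each of thermometer_loop, glove_box, strip_jar, sanitiser, pad_bowl, phone from where it was at the start of the episode below 0.03 m); the robot touches nothing.
It fails at once if the orange thermometer is knocked or taken off its hook (its loop moves more than 40 mm) (distance of thermometer_loop from where it was at the start of the episode above 0.04 m).
It fails at once if the glove box, jar, bottle, bowl or phone is moved more than 40 mm (distance of any of glove_box, strip_jar, sanitiser, pad_bowl, phone from where it was at the start of the episode above 0.04 m).
It fails at once if the meter is dropped or slammed into the dock: faster than 0.5 m/s with its plug over the socket (within 30 mm sideways) and its origin less than 30 mm above the mouth (horizontal distance between meter and dock_mouth below 0.03 m and z of meter in the frame of dock_mouth below 0.03 m and linear speed of meter above 0.5 m/s).
It also fails if it takes over 53 s, if anything falls off the work surface, if the arm or the gripper's body presses on something with over 40 N, if the wrist force passes 120 N, or if a joint passes its speed limit or range.

## Working session

There is one attempt and no reset: what is moved stays moved. The work goes in short steps, each a Python script; the robot and the scene stay as the last script left them, time stands still between calls to the robot, and variables do not carry over. Pictures are saved under pics/ and viewed, at most 10 in all, crops included, and the job is handed in when it is done.

```bash
mkdir -p pics; ls; cat > h.py <<'E'
import numpy as np, cv2
from bench import *
def shot(cam,fn):
    P=camera_params(cam); im=read_camera(cam); cv2.imwrite('pics/'+fn,im[:,:,::-1]); return im,P
def ray(P,uv):
    K=np.array(P["K"]);d=np.array(P["dist_coeffs"]);T=np.array(P["camera_from_world"])
    n=cv2.undistortPoints(np.array([[uv]],float),K,d)[0,0]
    R=T[:3,:3]; o=-R.T@T[:3,3]; v=R.T@np.array([n[0],n[1],1]); return o,v/np.linalg.norm(v)
def atz(P,uv,z):
    o,v=ray(P,uv); return o+v*(z-o[2])/v[2]
def tri(obs):
    A=np.zeros((3,3));b=np.zeros(3);L=[ray(P,uv) for P,uv in obs]
    for o,v in L:
        M=np.eye(3)-np.outer(v,v);A+=M;b+=M@o
    x=np.linalg.solve(A,b); return x,[np.linalg.norm((np.eye(3)-np.outer(v,v))@(x-o)) for o,v in L]
def proj(P,X):
    T=np.array(P["camera_from_world"]); 
    return cv2.projectPoints(np.array(X,float).reshape(-1,3),cv2.Rodrigues(T[:3,:3])[0],T[:3,3],np.array(P["K"]),np.array(P["dist_coeffs"]))[0][:,0]
E
python3 - <<'E'
from h import *
np.set_printoptions(precision=4,suppress=True)
ims=[]
for c in ("scene","side","wrist"):
    im,P=shot(c,c+"0.png"); o,v=ray(P,(280,210)); print(c,o,v)
    for n in ("meter","meter_loop","stand_blue_hook","stand_blue","dock","dock_mouth","thermometer","thermometer_loop"):
        for f in (look_for,tip_of):
            try: print(c,n,f.__name__,[(np.round(d["at"]).tolist(),round(d["confidence"],2)) for d in f(c,n)][:4])
            except Exception as e: print(c,n,f.__name__,str(e)[:60])
print(read_time_s(),read_tcp_rot())
E
```

```text
pics
scene [1.5396 0.161  0.7938] [-0.8225 -0.1691 -0.5431]
scene meter call [([152.0, 201.0], 0.92), ([232.0, 215.0], 0.73), ([198.0, 189.0], 0.68)]
scene meter call [([196.0, 213.0], 0.94), ([156.0, 227.0], 0.87), ([233.0, 228.0], 0.74)]
scene meter_loop call [([147.0, 199.0], 0.75), ([232.0, 216.0], 0.74), ([201.0, 192.0], 0.65)]
scene meter_loop call [([196.0, 168.0], 0.92), ([146.0, 172.0], 0.88), ([233.0, 205.0], 0.72), ([191.0, 277.0], 0.19)]
scene stand_blue_hook call [([196.0, 215.0], 0.89), ([198.0, 191.0], 0.45)]
scene stand_blue_hook call [([195.0, 168.0], 0.86), ([243.0, 198.0], 0.66)]
scene stand_blue call [([194.0, 214.0], 0.93), ([202.0, 190.0], 0.54)]
scene stand_blue call [([203.0, 222.0], 0.78)]
scene dock call []
scene dock call [([289.0, 233.0], 0.87)]
scene dock_mouth call [([295.0, 230.0], 0.72)]
scene dock_mouth call [([292.0, 224.0], 0.75)]
scene thermometer call [([394.0, 218.0], 0.92)]
scene thermometer call [([395.0, 245.0], 0.8), ([194.0, 173.0], 0.41)]
scene thermometer_loop call [([393.0, 221.0], 0.82), ([189.0, 258.0], 0.58)]
scene thermometer_loop cal
[... 1049 characters left out ...]
.0], 0.64)]
wrist [0.6478 0.0844 0.3735] [ 0.0098 -0.3351 -0.9421]
wrist meter call []
wrist meter call []
wrist meter_loop call []
wrist meter_loop call [([99.0, 197.0], 0.52)]
wrist stand_blue_hook call []
wrist stand_blue_hook call []
wrist stand_blue call [([104.0, 191.0], 0.4)]
wrist stand_blue call [([156.0, 391.0], 0.6)]
wrist dock call [([104.0, 190.0], 0.57)]
wrist dock call [([118.0, 187.0], 0.7)]
wrist dock_mouth call [([104.0, 189.0], 0.91)]
wrist dock_mouth call [([97.0, 197.0], 0.61), ([304.0, 261.0], 0.3)]
wrist thermometer call []
wrist thermometer call []
wrist thermometer_loop call [([384.0, 93.0], 0.45)]
wrist thermometer_loop call []
2.55 [ 0.7071  0.7071  0.     -0.    ]
```

```bash
python3 - <<'E'
import cv2,numpy as np
a=cv2.imread('pics/scene0.png');b=cv2.imread('pics/side0.png');w=cv2.imread('pics/wrist0.png')
cv2.imwrite('pics/sA.png',cv2.resize(a[130:310,90:450],None,fx=2.2,fy=2.2,interpolation=3))
cv2.imwrite('pics/sB.png',cv2.resize(np.hstack([b[90:370,130:410],w[70:350,0:280]]),None,fx=1.42,fy=1.42,interpolation=3))
E
```

```text
(no output)
```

View pics/sA.png

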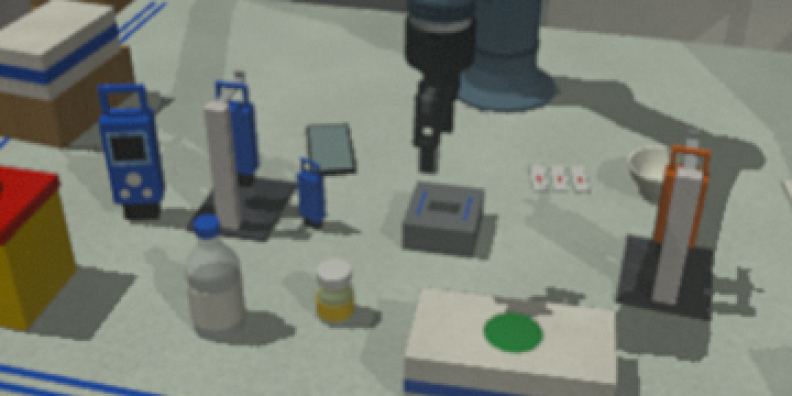

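View pics/sB.png

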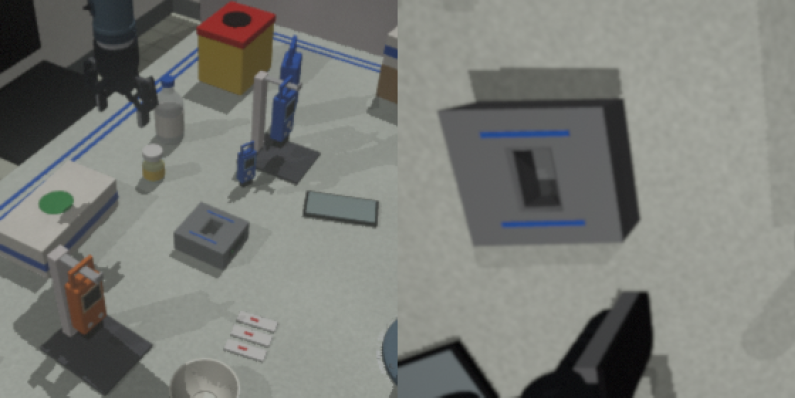

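View pics/wrist0.png

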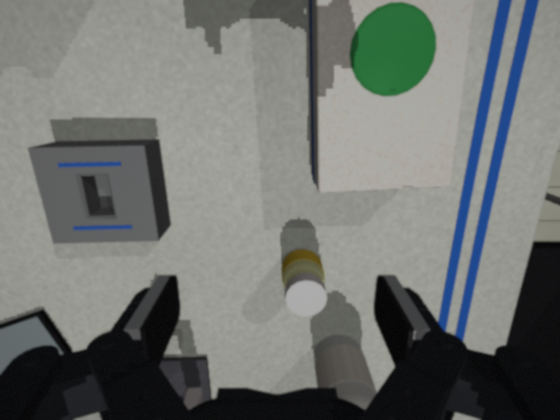

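Look-alikes in the scene view: a large blue meter standing free at (150,200), a middle-sized one hanging on the stand's hook at (197,190), and a small one standing at (232,217). I choose the hanging one at (197,190). The dock mouth is at (292,224) in scene and (97,196) in wrist. The orange thermometer is at (394,218).

```bash
python3 - <<'E'
from h import *
np.set_printoptions(precision=4,suppress=True)
S,D,W=[camera_params(c) for c in ("scene","side","wrist")]
print("loop",tri([(S,(196,168)),(D,(327,147))]))
print("hook",tri([(S,(195,168)),(D,(331,151))]))
print("mouth",tri([(S,(292,224)),(D,(282,250)),(W,(98,196))]))
print("mouth@45",atz(W,(98,196),.045),atz(S,(292,224),.045),atz(D,(282,250),.045))
for a,b in(((58,164),(121,163)),((73,228),(131,226))):
    p,q=atz(W,a,.045),atz(W,b,.045);print("stripe",p,q,np.degrees(np.arctan2(*(q-p)[1::-1])))
print("mouth pts",[atz(W,p,.045)[:2] for p in((80,174),(110,174),(117,215),(88,217))])
print("big",tri([(S,(146,172)),(D,(336,122))]), "small",tri([(S,(233,205)),(D,(302,192))]),"sanit",atz(S,(188,280),0), atz(S,(185,232),.16))
from scipy.spatial.transform import Rotation as R
for z in (-90,90):
  q=(R.from_euler('z',z,degrees=True)*R.from_quat(read_tcp_rot())).as_quat()
  for p in ([.5,-.2,.34],[.6,-.2,.3]):print(z,q,p,inverse_kinematics(p,q))
E
```

```text
loop (array([ 0.4895, -0.3122,  0.2073]), [np.float64(0.003201195384835069), np.float64(0.003201195384834878)])
hook (array([ 0.4775, -0.319 ,  0.1975]), [np.float64(0.006503013823538578), np.float64(0.006503013823538635)])
mouth (array([ 0.4641, -0.0216,  0.0382]), [np.float64(0.0009688429359806356), np.float64(0.003085835683368358), np.float64(0.002131856747608067)])
mouth@45 [ 0.4692 -0.0175  0.045 ] [ 0.4747 -0.0191  0.045 ] [ 0.4602 -0.0196  0.045 ]
stripe [0.4367 0.0148 0.045 ] [0.497  0.0159 0.045 ] 1.0934352473859987
stripe [ 0.438 -0.052  0.045] [ 0.4974 -0.0499  0.045 ] 2.0454379013237305
mouth pts [array([0.4557, 0.0049]), array([0.4847, 0.005 ]), array([ 0.485 , -0.0378]), array([ 0.4554, -0.04  ])]
big (array([ 0.5353, -0.4549,  0.2016]), [np.float64(0.0006132457434729477), np.float64(0.0006132457434728586)]) small (array([ 0.5048, -0.1982,  0.1064]), [np.float64(0.000467588228283835), np.float64(0.0004675882282837503)]) sanit [ 0.7432 -0.2562 -0.    ] [ 0.7382 -0.2492  0.16  ]
-90 [ 1.  0.  0. -0.] [0.5, -0.2, 0.34] [-0.0369  0.0981  0.3675  1.7703 -0.0368  1.2798 -1.2312]
-90 [ 1.  0.  0. -0.] [0.6, -0.2, 0.3] [-0.0471  0.3233  0.3809  1.6009 -0.1252  1.2414 -1.2143]
90 [-0.  1. -0. -0.] [0.5, -0.2, 0.34] [ 0.3351  0.1059 -0.0338  1.7535  0.0038  1.2823  1.8713]
90 [-0.  1. -0. -0.] [0.6, -0.2, 0.3] [ 0.3423  0.3173 -0.1071  1.5804  0.0352  1.2458  1.8001]
```

```bash
cat > v.py <<'E'
from h import *
np.set_printoptions(precision=4,suppress=True)
q=[0,1,0,0]
for i,p in enumerate(([.46,-.27,.36],[.46,-.36,.36])):
    (move_ptp if i==0 else movel)(p,q); pause(.15)
    im,P=shot("wrist",f"w{i+1}.png")
    np.save(f"P{i+1}.npy",P,allow_pickle=True)
    for n in ("meter_loop","stand_blue_hook","meter"):
        print(i,n,[(np.round(d["at"],1).tolist(),round(d["confidence"],2)) for d in tip_of("wrist",n)][:4])
print(read_time_s(),read_qpos())
a,b=[cv2.imread(f'pics/w{k}.png') for k in(1,2)]
cv2.imwrite('pics/w12.png',np.hstack([a,b])[:, :] if 0 else cv2.resize(np.vstack([a[:, :],b]),(800,1200))[:600])
cv2.imwrite('pics/w2big.png',cv2.resize(b,(800,600)))
E
python3 v.py
```

```text
0 meter_loop [([76.4, 272.1], 0.95), ([218.2, 214.6], 0.91), ([332.2, 197.9], 0.7)]
0 stand_blue_hook [([221.5, 213.9], 0.78)]
0 meter [([238.8, 172.9], 0.85), ([150.0, 202.6], 0.8), ([321.6, 179.3], 0.68)]
1 meter_loop [([171.0, 273.3], 0.93), ([414.0, 199.7], 0.66), ([320.3, 214.4], 0.62)]
1 stand_blue_hook [([321.6, 215.6], 0.8)]
1 meter [([307.1, 170.4], 0.96), ([381.8, 175.3], 0.81), ([211.8, 199.7], 0.74)]
5.8 [ 0.492   0.1815  0.1152  1.628  -0.0216  1.3332  2.1826]
```

View pics/w1.png

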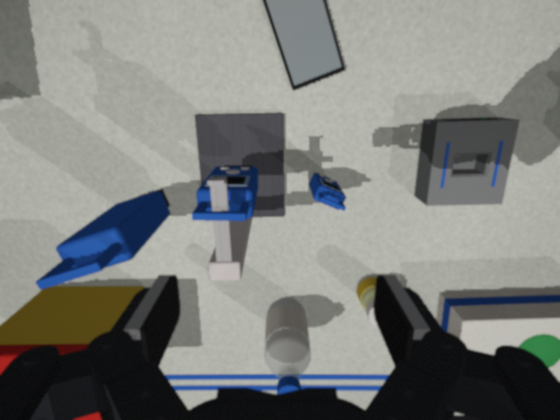

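View pics/w2.png

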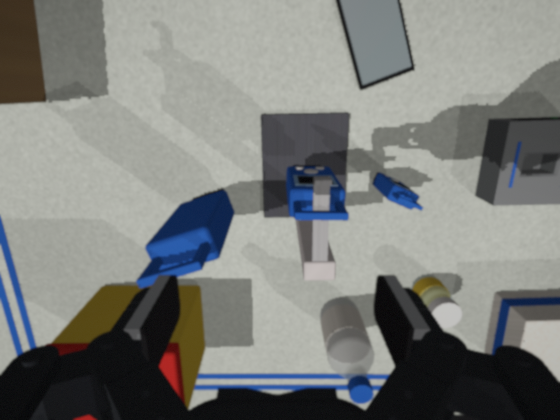

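Views w1 and w2 (down = +x): the meter loop on the hook is at (222,214) in w1 and (321,215) in w2. The post top is at (224,270) and (319,269), and the hook points up the image towards the robot. The large look-alike is at left (200,235 in w2) and the small one at right (395,190). The stand looks nearly axis-aligned.

```bash
cat > c.py <<'E'
from h import *
np.set_printoptions(precision=4,suppress=True)
P1,P2=[np.load(f"P{k}.npy",allow_pickle=True).item() for k in(1,2)]
ang=lambda a,b:np.degrees(np.arctan2(*(b-a)[1::-1]))
print("loop",tri([(P1,(218.2,214.6)),(P2,(320.3,214.4))]))
print("hook",tri([(P1,(221.5,213.9)),(P2,(321.6,215.6))]))
print("mouth",tri([(P1,(470,163)),(P2,(541,163))]))
for n,P,h,p,c,d in((1,P1,(219,180),(225,263),(195,217),(251,219)),(2,P2,(321.5,178),(319,262),(292,217),(347,217))):
    a,b=atz(P,h,.21),atz(P,p,.202);print("hooktip",a,"postfront",b,ang(a,b))
    a,b=atz(P,c,.2),atz(P,d,.2);print("bar",a,b,ang(a,b)-90)
B=[atz(P2,p,.008) for p in((262,113),(349,112),(349,217),(262,218))]
print(B,np.mean(B,0)); print(ang(B[0],B[3]),ang(B[1],B[2]))
C=[atz(P1,p,.045) for p in((451,153),(489,153),(486,172),(453,174))];print("mouth",C,np.mean(C,0))
for a,b in(((448,142),(442,187)),((502,141),(494,187))):print("stripe",ang(atz(P1,a,.045),atz(P1,b,.045)),(atz(P1,a,.045)+atz(P1,b,.045))/2)
im=cv2.imread('pics/w2.png');im1=cv2.imread('pics/w1.png')
cv2.imwrite('pics/crop.png',np.hstack([cv2.resize(im[150:290,260:380],(390,455),interpolation=3),cv2.resize(im1[100:220,410:520],(400,455),interpolation=3)]))
E
python3 c.py
```

```text
loop (array([ 0.4778, -0.3198,  0.2038]), [np.float64(0.00011441822024695217), np.float64(0.00011441822024696124)])
hook (array([ 0.48  , -0.3178,  0.1985]), [np.float64(0.0009576172582689546), np.float64(0.0009576172582687461)])
mouth (array([ 0.4646, -0.0222,  0.0505]), [np.float64(0.0002011749301440831), np.float64(0.0002011749301440809)])
hooktip [ 0.445  -0.3163  0.21  ] postfront [ 0.5259 -0.3164  0.202 ] -0.05834133566559999
bar [ 0.4813 -0.341   0.2   ] [ 0.4832 -0.2916  0.2   ] -2.199975361306258
hooktip [ 0.4436 -0.321   0.21  ] postfront [ 0.5254 -0.3187  0.202 ] 1.6669260400262356
bar [ 0.4818 -0.3442  0.2   ] [ 0.4817 -0.2955  0.2   ] 0.09140769876583477
[array([ 0.4056, -0.3772,  0.008 ]), array([ 0.4042, -0.2606,  0.008 ]), array([ 0.5547, -0.2497,  0.008 ]), array([ 0.5565, -0.379 ,  0.008 ])] [ 0.4802 -0.3166  0.008 ]
-0.6843812666919423 4.150760016492573
mouth [array([ 0.4525, -0.0455,  0.045 ]), array([0.4526, 0.0024, 0.045 ]), array([0.4774, 0.0036, 0.045 ]), array([ 0.48  , -0.0383,  0.045 ])] [ 0.4656 -0.0195  0.045 ]
stripe 1.907805141645398 [ 0.468  -0.0507  0.045 ]
stripe 2.589547392374665 [0.4676 0.0167 0.045 ]
```

View pics/crop.png

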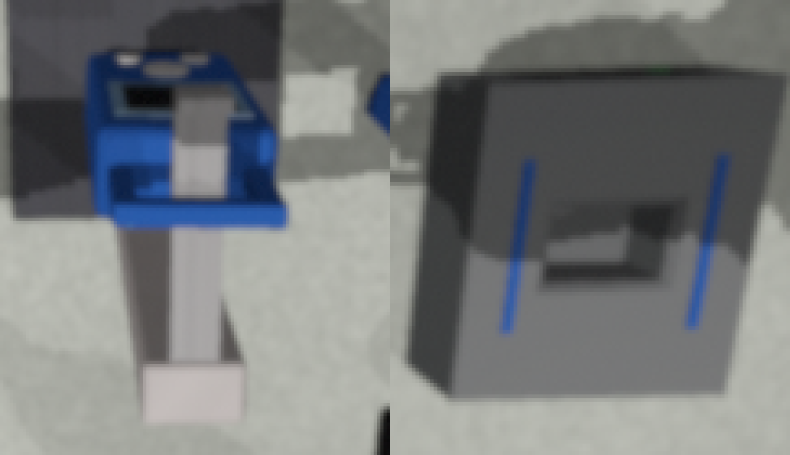

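The crop confirms it: the blue meter hangs by its loop on the hook with the screen facing the robot and the hook's lip pointing the same way. The dock socket sits between the stripes, yaw about 2°. One close view of the dock next, then the grasp.

```bash
cat > d.py <<'E'
from h import *
np.set_printoptions(precision=4,suppress=True)
q=[0,1,0,0]
move_ptp([.43,-.02,.25],q); pause(.2)
im,P=shot("wrist","dock.png"); np.save("P3.npy",P,allow_pickle=True)
for n in ("dock_mouth","dock"): print(n,[(np.round(d["at"],1).tolist(),round(d["confidence"],2)) for d in tip_of("wrist",n)])
print(read_time_s(), read_eef_pos())
hsv=cv2.cvtColor(im,cv2.COLOR_RGB2HSV)
m=cv2.inRange(hsv,(105,120,60),(128,255,255))
n,l,s,c=cv2.connectedComponentsWithStats(m)
for i in range(1,n):
    if s[i,4]>60:
        pts=np.argwhere(l==i)[:,::-1]; W=np.array([atz(P,p,.045)[:2] for p in pts.astype(float)])
        u=np.linalg.svd(W-W.mean(0))[2][0]
        print(s[i],"centre",W.mean(0),"yaw",np.degrees(np.arctan2(u[1],u[0])),"mid",(W.min(0)+W.max(0))/2)
cv2.imwrite('pics/dockc.png',cv2.resize(im[90:330,140:420][:,:,::-1],(700,600),interpolation=3))
E
python3 d.py
```

```text
dock_mouth [([279.6, 215.0], 0.6)]
dock [([280.5, 199.7], 0.8)]
7.4917 [ 0.4303 -0.0205  0.2501]
[310 187   4  54 195] centre [0.464  0.0148] yaw 1.1160891655299787 mid [0.4662 0.0147]
[244 189   7  54 193] centre [ 0.4671 -0.0513] yaw 1.4783945631427406 mid [ 0.4682 -0.0512]
[  47  223   83   61 1722] centre [ 0.5143 -0.2207] yaw 119.8820112597723 mid [ 0.5103 -0.2211]
[291 363 100  15 607] centre [0.6669 0.0486] yaw -86.24974633882756 mid [0.6676 0.0555]
```

View pics/dockc.png

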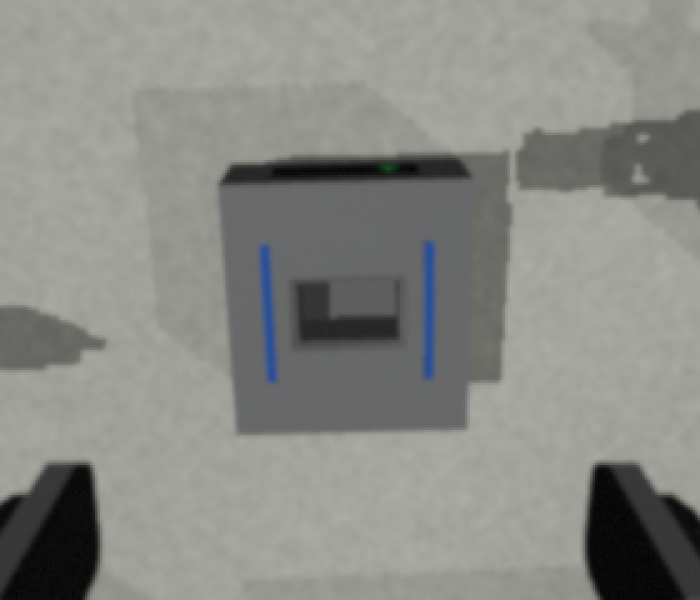

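```bash
cat > g.py <<'E'
from h import *
np.set_printoptions(precision=4,suppress=True)
P=np.load("P3.npy",allow_pickle=True).item()
C=np.array([atz(P,p,.045) for p in((256.8,201.6),(301.2,200.8),(301.6,228.4),(257.2,229.2))]);print("mouth",C.mean(0),C[:,:2].tolist(),atz(P,(279.6,215),.045))
q=[0,1,0,0]
move_ptp([.48,-.318,.29],q)
movel([.48,-.318,.162],speed=.12); print(read_ft_force())
move_gripper(.045,60); pause(.2)
print("grip",read_finger_gap(),read_grasp_force(),read_eef_pos(),read_ft_force(),read_time_s())
movel([.48,-.318,.178],speed=.06); pause(.1)
print("up",read_ft_force(),read_finger_gap())
shot("side","lift_side.png");im,_=shot("scene","lift_scene.png")
print(read_time_s())
a=cv2.imread('pics/lift_side.png')[90:240,230:400];b=cv2.imread('pics/lift_scene.png')[110:260,110:280]
cv2.imwrite('pics/lift.png',cv2.resize(np.hstack([a,b]),(790,350),interpolation=3))
E
python3 g.py
```

```text
mouth [ 0.4672 -0.0181  0.045 ] [[0.45243177199982065, -0.04075785621690007], [0.4517255382777709, 0.004179894185758776], [0.48194884662061727, 0.005223891367182942], [0.4826962520671626, -0.04099567600616941]] [ 0.467  -0.0177  0.045 ]
[-0.5749 -0.0634 -0.0449]
grip 0.053008238424881296 64.93133783340454 [ 0.4807 -0.3187  0.1632] [-0.754  -0.5334  5.6616] 10.475
up [ 0.2618  0.2    -3.1274] 0.052510213402151354
11.0917
```

View pics/lift.png

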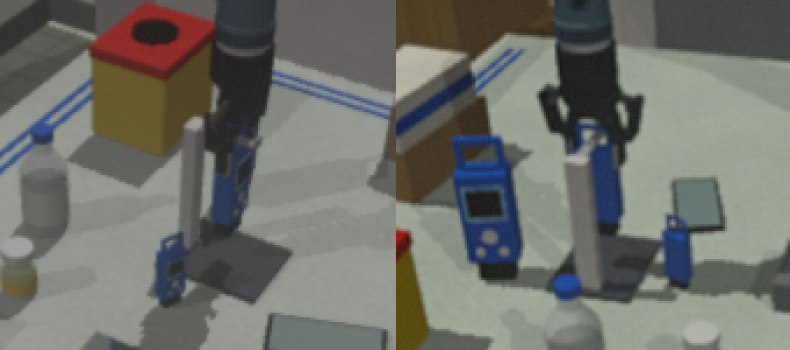

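The grip is on the right meter: the fingers hold it either side of loop and hook, raised off the hook, with the look-alikes untouched. Wrist load is about 3.1 N. Now I draw it off, carry it to hover over the dock and check its pose.

```bash
cat > t.py <<'E'
from h import *
from scipy.spatial.transform import Rotation as R
np.set_printoptions(precision=4,suppress=True)
qd=(R.from_euler('z',1.4,degrees=True)*R.from_quat([0,1,0,0])).as_quat()
movel([.416,-.320,.178],speed=.12); print(read_ft_force())
movel([.416,-.320,.27],speed=.2)
movel([.4672,-.018,.27],qd,speed=.2)
movel([.4672,-.018,.19],speed=.15); pause(.2)
e=read_eef_pos();print(e,read_finger_gap(),read_ft_force())
for c in("scene","side","wrist"):
    im,P=shot(c,f"hov_{c}.png")
    for n in("meter","meter_loop","dock_mouth"):
        print(c,n,[(np.round(d["at"],1).tolist(),round(d["confidence"],2)) for d in tip_of(c,n)][:4])
    print(" expect origin,loop,mouth",proj(P,[e-[0,0,.119],e+[0,0,.037],[.467,-.018,.045]]).tolist() )
print(read_time_s())
a=cv2.imread('pics/hov_side.png')[150:300,215:365];b=cv2.imread('pics/hov_scene.png')[120:270,215:365]
cv2.imwrite('pics/hov.png',cv2.resize(np.hstack([a,b]),(800,400),interpolation=3))
E
python3 t.py
```

```text
[-0.1549 -0.2144 -2.6249]
[ 0.4683 -0.018   0.1914] 0.05317944980789736 [ 0.2255  0.0217 -2.5106]
scene meter [([153.1, 230.4], 0.93), ([232.0, 226.6], 0.74), ([290.0, 235.0], 0.68), ([291.0, 215.5], 0.64)]
scene meter_loop [([295.0, 171.0], 0.81), ([146.2, 171.6], 0.64), ([231.6, 201.6], 0.58)]
scene dock_mouth [([292.6, 224.4], 0.82)]
 expect origin,loop,mouth [[293.0176388940549, 215.59204490265222], [294.8616721927621, 170.469122913088], [292.79944091947635, 222.67722334427003]]
side meter [([280.0, 245.0], 0.94), ([334.1, 177.1], 0.92), ([302.1, 219.3], 0.55)]
side meter_loop [([303.1, 191.2], 0.91), ([277.4, 197.8], 0.6), ([337.9, 121.9], 0.56)]
side dock_mouth []
 expect origin,loop,mouth [[279.2127688190233, 241.98205106891794], [279.49302426601673, 196.86146084967135], [279.5814729323653, 249.3973810697301]]
wrist meter [([277.6, 208.6], 0.8), ([83.5, 211.5], 0.64)]
wrist meter_loop []
wrist dock_mouth [([274.0, 199.6], 0.85)]
 expect origin,loop,mouth [[276.0623732803197, 212.14759339814654], [276.07402157079963, 380.1673688458315], [276.10674702218455, 199.28222714857813]]
15.55
```

View pics/hov.png

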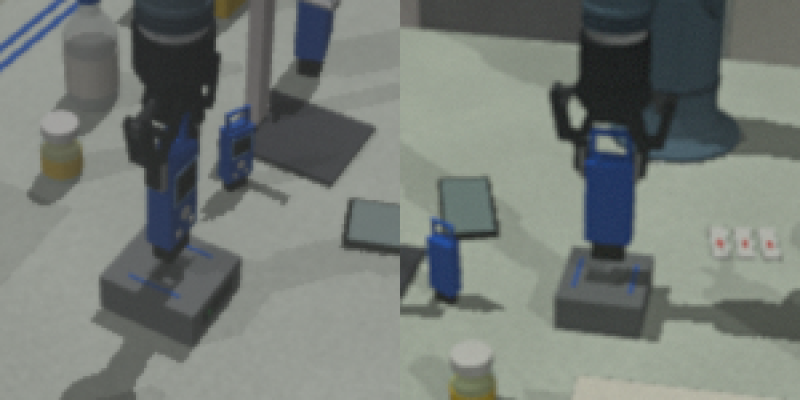

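Hovering: the plug is upright right over the socket in both views, with projections agreeing within about 3 px. Next is a gentle stepwise descent watching force.

```bash
cat > i.py <<'E'
from h import *
np.set_printoptions(precision=3,suppress=True)
f0=read_ft_force()
z=.188
while z>.132:
    z-=.004; movel([.4668,-.018,z],speed=.05)
    f=read_ft_force()-f0; e=read_eef_pos(); print(round(z,3),e,f,read_finger_gap().round(4))
    if abs(f[2])>10 or np.hypot(f[0],f[1])>10: print("contact");break
print(read_ft_torque(),read_time_s())
E
python3 i.py
```

```text
Traceback (most recent call last):
  File "i.py", line 7, in <module>
    f=read_ft_force()-f0; e=read_eef_pos(); print(round(z,3),e,f,read_finger_gap().round(4))
                                                                 ^^^^^^^^^^^^^^^^^^^^^^^
AttributeError: 'float' object has no attribute 'round'
```

```bash
sed -i 's/read_finger_gap().round(4)/round(read_finger_gap(),4)/' i.py; python3 i.py
```

```text
0.184 [ 0.467 -0.018  0.184] [ 0.417  0.455 -0.426] 0.0528
0.18 [ 0.466 -0.018  0.18 ] [ 0.049  0.313 -0.024] 0.0531
0.176 [ 0.466 -0.018  0.176] [ 1.052  0.118 -0.336] 0.053
0.172 [ 0.466 -0.018  0.172] [ 0.988  0.394 -0.648] 0.0532
0.168 [ 0.466 -0.018  0.168] [ 1.223  0.174 -0.768] 0.0532
0.164 [ 0.467 -0.018  0.164] [ 1.873 -0.037 -0.924] 0.0528
0.16 [ 0.467 -0.018  0.16 ] [ 2.025  0.078 -1.903] 0.0531
0.156 [ 0.467 -0.018  0.156] [ 4.172 -0.543 -2.235] 0.0528
0.152 [ 0.467 -0.018  0.152] [ 3.76  -0.33  -3.701] 0.0531
0.148 [ 0.467 -0.018  0.148] [ 3.456 -2.068 -2.798] 0.0533
0.144 [ 0.467 -0.018  0.144] [ 3.684 -1.842 -1.58 ] 0.0532
0.14 [ 0.467 -0.018  0.14 ] [ 2.229 -2.03   4.208] 0.053
0.136 [ 0.468 -0.018  0.14 ] [-3.377 -1.636 24.478] 0.0529
contact
[-1.029  1.179 -0.094] 19.0667
```

It went fully home: hard stop at TCP z 0.140, where the nominal seat is 0.138–0.139. Releasing and verifying.

```bash
cat > r.py <<'E'
from h import *
np.set_printoptions(precision=3,suppress=True)
movel([.4675,-.018,.1395],speed=.05); print(read_ft_force())
move_gripper(.085); pause(.2)
movel([.4675,-.018,.29],speed=.12); 
move_ptp([.56,0.08,.36],[0,1,0,0]); pause(.3)
S,D={},{}
r={}
for c in("scene","side"):
    im,P=shot(c,f"end_{c}.png"); r[c]=P
    for n in("meter_loop","thermometer_loop"):print(c,n,[(np.round(d["at"],1).tolist(),round(d["confidence"],2)) for d in tip_of(c,n)][:4])
    print(" expect seated loop",proj(P,[[.467,-.018,.175],[.467,-.018,.189]]).tolist())
print(read_time_s(),read_ft_force(),read_finger_gap())
a=cv2.imread('pics/end_side.png')[90:370,130:410];b=cv2.imread('pics/end_scene.png')[90:370,140:420]
cv2.imwrite('pics/end.png',cv2.resize(np.hstack([a,b]),(800,400),interpolation=3))
E
python3 r.py
```

```text
[-0.597 -1.778  7.839]
scene meter_loop [([232.5, 205.6], 0.89), ([296.4, 185.9], 0.68), ([147.6, 169.8], 0.58)]
scene thermometer_loop [([404.8, 199.7], 0.68)]
 expect seated loop [[294.29015358649286, 186.3669104230403], [294.460140128178, 182.21287301349614]]
side meter_loop [([281.9, 214.6], 0.9), ([336.1, 121.0], 0.81), ([301.1, 190.7], 0.57)]
side thermometer_loop [([184.3, 280.6], 0.89), ([329.8, 146.3], 0.37)]
 expect seated loop [[279.8331180922603, 213.281691837677], [279.8621869306294, 209.10731329947382]]
22.6083 [-0.015  0.248 -0.001] 0.08488836067753987
```

View pics/end.png

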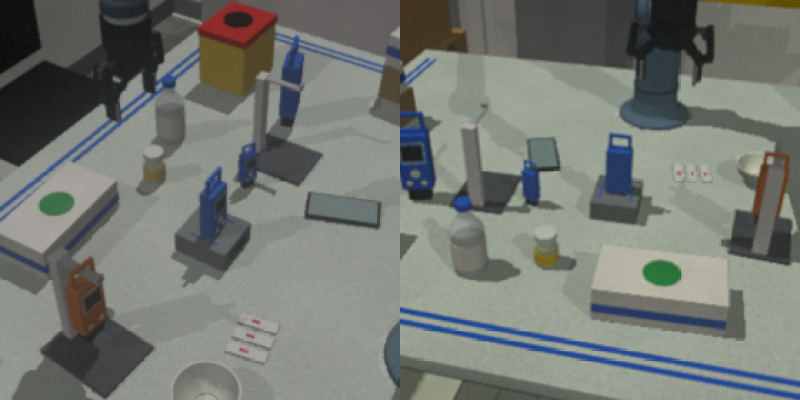

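The final views show the meter standing upright and fully seated in the dock, its loop at scene (296,186) against the expected (294,186). Everything else is in place and the gripper is clear.

```bash
python3 -c "
from bench import *
print(sign_off())"
```

```text
the job is handed in; nothing more can be done
None
```

The blue meter is off its hook and standing upright, fully seated in the dock; I let go and handed the job in at about 23 s, with the thermometer and the other things still in place in the last pictures.

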